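Find the heavy side of a crank damper on the bench spindle and hold it at the bottom

TASK

This crankshaft damper carries a cast-in counterweight that cannot be seen, and its outer ring has slipped, so the timing mark tells nothing. Turn the damper by hand on the bench spindle to feel which side is heavy, bring the heavy side straight down, and finish with the gripper still holding the rim there so that I can scribe the light side at the top. Leave the other things on the bench where they are.

Things in the scene. Friction and masses are not known exactly. Their poses are not given: they have to be found in the camera images.
- stand: Blue steel spindle stand bolted to the bench: base plate 200 x 260 x 12 mm, two uprights with green bearings whose inner faces are 78 mm each side of the middle (tops 171 mm above the bench, 62 mm wide round the axle). Origin on the bench under the middle; y along the axle, z up. It stands elsewhere and at another yaw each time.
- axle (a point): Middle of the damper on the axle, 140 mm above the bench; stand's axes, y along the axle. How it turns: new sealed bearings drag with about 0.43 N m; the counterweight, which is inside the damper, makes about 0.35 N m when level with the axle. So the damper stays wherever it is left, but lifting the heavy side takes clearly more push than lowering it. It turns freely both ways, any number of turns.
- damper: Crank damper on the spindle: solid dark steel disc, diameter 165 mm, 38 mm thick along the axle, upright between the bearings, its top 222 mm above the bench; 3.6 kg. Grip the rim across its flat faces from above; a boss and bolts lie within 55 mm of the axle. Origin at its centre on the axle, y along the axle; its frame turns with it and has no fixed relation to the hidden counterweight.
- timing_mark (a point): White painted timing line across the rim (three yellow lines follow it), 82.5 mm from the axle. It turns with the damper, but the ring has slipped by a chance angle: it has no known relation to the heavy side.
- socket: Bystander: steel socket, 26 mm across, 32 mm high, standing on the stand's base plate.
- marker: Bystander: white and yellow paint marker, 110 mm long, lying on the stand's base plate.
- spray_can: Bystander: orange spray can, 65 mm across, 191 mm high; origin under its middle.
- wrench: Bystander: steel wrench, 250 mm long, lying on the bench.
- hammer: Bystander: hammer lying on the bench.
- cutoff_disc: Bystander: black cut-off disc, 125 mm across, lying flat.
- tube: Bystander: exhaust tube offcut, 51 mm across, 160 mm high, standing on end.

How it is judged:
By the outcome, as a careful person would: the job done as asked, in the order asked, and still so for the second after the job is handed in, while the arm keeps its last pose, push and grip.
It also fails if it takes over 72 s, if anything falls off the work surface, if the arm or the gripper's body presses on something with over 40 N, if the wrist force passes 120 N, or if a joint passes its speed limit or range.

ROBOT

A 7-joint arm with a two-finger parallel gripper is mounted at the origin on the work surface. World frame = base frame: x ahead of the robot, y to its left, z up, the work surface at z = 0. Lengths are in m, angles in rad, forces in N, time in s.
With the tool pointing down it reaches from about 0.425 to 0.95 m from the base axis. Payload 16.7 kg.
Tool frame: the origin (TCP) lies midway between the tips of the shut fingers; the grasp point (between the pads) lies 19 mm behind it (bot.pinch_z is the distance from the TCP to the grasp point, in m); z points along the fingers, y is the line along which they close (so a half turn about z gives the same grasp; the last joint's range is limited). The gripper opens to 94 mm and grips with 3 to 60 N. Pads are 16 mm wide; open, the fingers measure 119 mm over their backs; the gripper's body (75 mm by 177 mm) begins 78 mm behind the grasp point.
Start: joints at [-1.365, 0.426, 0.074, 1.606, -0.034, 1.111, -0.067], TCP at [0.234, 0.633, 0.205] pointing down, gripper open.
Joint ranges: [-2.85, 2.85], [-0.5, 2.14], [-1.23, 1.37], [0.21, 2.46], [-1.02, 4.16], [0.16, 2.05], [-2.73, 2.73]. Speed limits (rad/s): [1.89, 1.89, 2.39, 2.39, 3.01, 3.01, 3.01].

INTERFACE

Orientations are given as [roll, pitch, yaw] about the fixed x, y, z axes, in that order (R = Rz(yaw) Ry(pitch) Rx(roll)).
In Python, from station import bot gives the robot as it stands.
- The arm moves only by the tool arm_command, never from a script. Its argument "plan" is a list of rows, each a list of 5 numbers: the shift along the tool's x, y, z in cm, then the turn about the tool's z in rad, then the gripper command: -1 is fully open, 1 is shut, values between are in proportion. A call has exactly 5 rows; each row shifts and turns the commanded pose from where the row before left it, along the tool's axes as they then stand; what a row does not reach is not made up. A row lasts 1/8 s, in which the tool goes at most 62.5 mm and 10.7 degrees, less where a joint would pass 70% of its speed; a pose out of reach is approached as far as the arm can. A call with a gripper value outside its range is refused whole. The fingers move at their own pace and stop on an object; "squeeze" is the grip in N (left out, the last holds). Time passes only in rows, so rows that do not move let the fingers close, or fill a call up. It gives the time, the measured TCP pose, the force, the opening and the grip force at its end, in the units of the state.
- bot.get_obs(): the state, without advancing time (a new reading comes with each control period).
- bot.camera(name): name is "scene" or "top" or "wrist"; returns a dict with "color" (420x560x3 uint8, red, green, blue), "intrinsics" (3x3 intrinsics, pixels), "position" and "attitude" of the camera in the world. Camera axes: x right, y up, looking along -z (the intrinsics and any distortion apply to the point x, -y, -z); pixel columns grow to the right and rows downward; lengths in m; the calibration is good to about 2 mm. The wrist camera is an equidistant fisheye: a pixel r from the principal point sees the ray r / f radians off the axis. A picture is of the moment at which its call begins. There is no depth.
- bot.job_done(): hands the job in; it is judged then, once.
The state is a dict: "clock": time; "joint_pos": joint angles; "joint_vel": joint speeds; "effort": joint torques, N m; "eef_pos": TCP position; "tool_rot": TCP orientation; "ft_force": force on the tool from outside, world axes, zero at the start; "wrist_torque": the same for the moment, N m; "gripper_width": opening from 0.0 (shut) to 1.0 (fully open); "grasp_force": force on a finger pad.
Only numpy, scipy, OpenCV 4.12 (cv2) and the standard library are available. Lean on these libraries where they do the work, as an engineer would, in place of code of your own. Each camera call takes 0.05 s, during which the arm holds its last target. There are 200 camera calls.

## Working session

There is one attempt and no reset: what is moved stays moved. The work goes in short steps, Python scripts to look and compute and a tool call to move; the robot and the scene stay as the last step left them, time stands still between calls to the robot, and variables do not carry over. Pictures are saved under pics/ and viewed, at most 10 in all, crops included, and the job is handed in when it is done.

Besides the shell and the picture viewer there is one more tool, called after "Request:" as name(argument=value, ...) on one line, values as JSON. arm_command: Moves the arm, as the interface text tells. Its arguments: {"type":"object","properties":{"plan":{"type":"array","items":{"type":"array","items":{"type":"number"}}},"squeeze":{"type":"number"}},"required":["plan"]}

```bash
mkdir -p pics; ls; python3 - <<'E'
from station import bot
import cv2,numpy as np
o=bot.get_obs()
for k,v in o.items(): print(k,np.round(v,3))
print(bot.pinch_z)
for n in("scene","top"):
    c=bot.camera(n); cv2.imwrite(f"pics/{n}0.png",c["color"][:,:,::-1]); print(n,np.round(c["intrinsics"],1).tolist(),np.round(c["position"],3),np.round(c["attitude"],4))
E
```

```text
pics
clock 0.0
joint_pos [-1.366  0.427  0.074  1.607 -0.034  1.111 -0.067]
joint_vel [ 0.001  0.002  0.     0.001 -0.     0.001 -0.001]
effort [-3.0000e-03 -9.3580e+01  3.6640e+00 -4.5418e+01 -4.9000e-02  2.0000e-02
  0.0000e+00]
eef_pos [0.234 0.633 0.205]
tool_rot [-3.14   0.     2.787]
ft_force [-1.056 -0.528 -0.04 ]
wrist_torque [ 0.004  0.004 -0.028]
grasp_force 0.0
gripper_width 1.001
0.0188
scene [[415.0, 0.0, 276.3], [0.0, 415.0, 208.7], [0.0, 0.0, 1.0]] [ 1.068 -0.69   1.   ] [ 0.7665 -0.0149  0.5956]
top [[452.5, 0.0, 282.6], [0.0, 452.5, 218.5], [0.0, 0.0, 1.0]] [ 0.384 -0.     1.495] [ 0.1652  0.0074 -1.5826]
```

View pics/scene0.png

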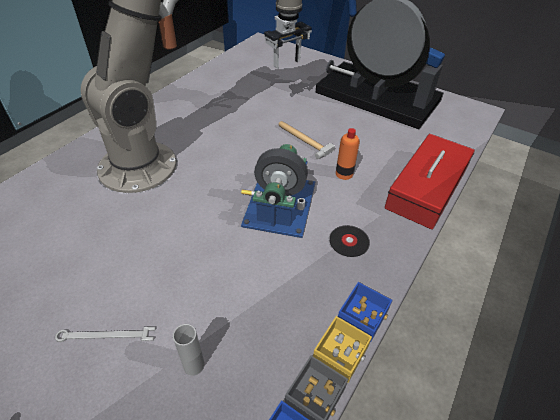

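View pics/top0.png

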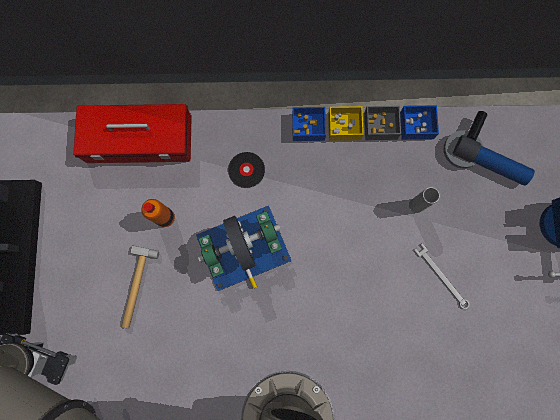

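```bash
cat > h.py <<'E'
import numpy as np,cv2
from scipy.spatial.transform import Rotation as R
from station import bot
def ray(c,u,v):
    K=c["intrinsics"]; d=np.array([(u-K[0,2])/K[0,0],-(v-K[1,2])/K[1,1],-1.])
    return np.array(c["position"]),R.from_euler("xyz",c["attitude"]).as_matrix()@d
def atz(c,u,v,z):
    p,d=ray(c,u,v); return p+d*(z-p[2])/d[2]
def proj(c,P):
    q=R.from_euler("xyz",c["attitude"]).as_matrix().T@(np.array(P)-c["position"]); K=c["intrinsics"]
    return K[0,0]*q[0]/-q[2]+K[0,2],K[1,1]*q[1]/q[2]+K[1,2]
E
python3 - <<'E'
from h import *
c=bot.camera("top"); im=c["color"][:,:,::-1]
print("base",proj(c,[0,0,0]),"can",atz(c,148,208,.19),"bearings",atz(c,211,255,.171),atz(c,268,231,.171),"damper",atz(c,239,243,.222))
for p in [(197,237),(265,207),(291,262),(215,290)]: print(atz(c,*p,.012))
a=cv2.resize(im[190:310,170:310],None,fx=5.5,fy=5.5,interpolation=cv2.INTER_CUBIC)[:600]; cv2.imwrite("pics/c1.png",a[:, :770])
E
```

```text
base (np.float64(287.5227209099721), np.float64(418.5828263329513)) can [0.63781335 0.40255658 0.19      ] bearings [0.49878627 0.21812983 0.171     ] [0.5676403  0.05056243 0.171     ] damper [0.52734572 0.13090173 0.222     ]
[0.57270521 0.29150125 0.012     ]
[0.67070036 0.06613314 0.012     ]
[ 0.48644498 -0.0179327   0.012     ]
[0.39891507 0.22972403 0.012     ]
```

View pics/c1.png

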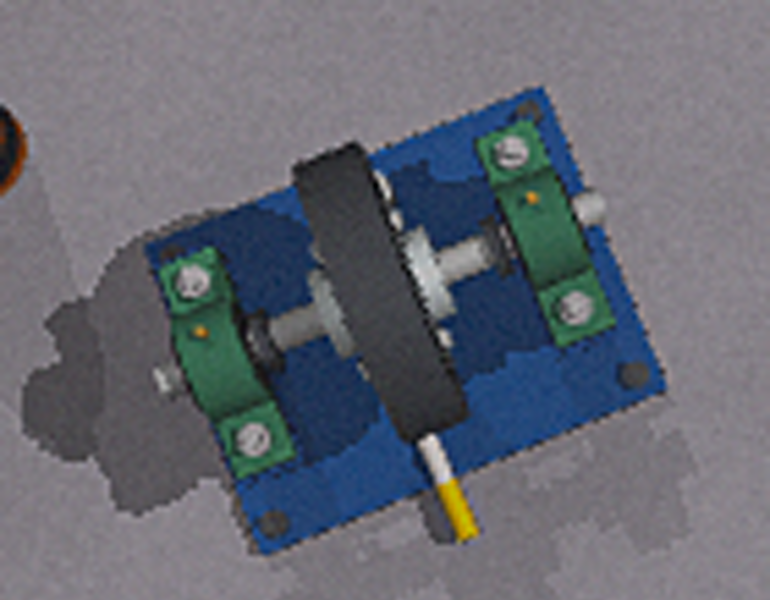

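```bash
python3 - <<'E'
from h import *
from scipy.optimize import least_squares
c=bot.camera("top")
px=np.array([(545,88),(665,392),(268,552),(147,243)])/5.5+[170,190]
L=np.array([(.1,-.13),(-.1,-.13),(-.1,.13),(.1,.13)])  # local x toward far
def w(q,l,z):
    co,s=np.cos(q[2]),np.sin(q[2]); return [q[0]+co*l[0]-s*l[1],q[1]+s*l[0]+co*l[1],z]
def f(q): return np.concatenate([np.array(proj(c,w(q,l,.012)))-p for l,p in zip(L,px)])
r=least_squares(f,[.53,.13,.4]);q=r.x; print(q,r.fun.round(1))
for l,z in [((0,0),.2225),((0,.105),.171),((0,-.105),.171),((0,.145),.14),((0.08,0.019),.16),((-.08,0.019),.16)]: print(l,((np.array(proj(c,w(q,l,z)))-[170,190])*5.5).round())
o=bot.get_obs(); print(o["tool_rot"],o["eef_pos"])
T=R.from_euler("xyz",o["tool_rot"]).as_matrix(); print(T.round(3))
d=np.array([q[0],q[1],.26])-o["eef_pos"]; print(d, T.T@d)
ax=np.array([-np.sin(q[2]),np.cos(q[2]),0]); v=T.T@ax; print("axle in tool",v,"turn",np.arctan2(-v[0],v[1]), np.arctan2(v[0],-v[1]))
E
```

```text
[0.53570577 0.13621079 0.37000783] [ 0.4 -0.6  1.1 -0.2 -1.1  0.7 -0.3  0.1]
(0, 0) [369. 275.]
(0, 0.105) [196. 360.]
(0, -0.105) [562. 214.]
(0, 0.145) [137. 392.]
(0.08, 0.019) [296. 166.]
(-0.08, 0.019) [402. 440.]
[-3.14077789e+00  3.96598485e-05  2.78674110e+00] [0.23443096 0.63268099 0.20504727]
[[-0.938  0.347 -0.   ]
 [ 0.347  0.938 -0.001]
 [-0.    -0.001 -1.   ]]
[ 0.30127481 -0.4964702   0.05495273] [-0.45500614 -0.3609055  -0.05464065]
axle in tool [ 6.63030186e-01  7.48592391e-01 -6.36218535e-04] turn -0.7248595641975444 2.416733089392249
```

Request:
arm_command(plan=[[0,0,-1.5,-0.15,-0.2],[0,0,-1.5,-0.15,-0.2],[0,0,-1.5,-0.15,-0.2],[0,0,-1.5,-0.15,-0.2],[0,0,-1.0,-0.125,-0.2]], squeeze=30)

```text
clock: 0.82
eef_pos: [0.2346, 0.633, 0.2761]
tool_rot: [3.141, 0.0, -2.767]
ft_force: [0.1, 0.2, 0.7]
gripper_width: 0.6
grasp_force: 0.0
```

```bash
cat >> h.py <<'E'
A=np.array([.5357,.1362,.140]); YAW=.370
ey=np.array([-np.sin(YAW),np.cos(YAW),0]); ex=np.array([np.cos(YAW),np.sin(YAW),0])
def rel():
    o=bot.get_obs(); T=R.from_euler("xyz",o["tool_rot"]).as_matrix()
    d=A-o["eef_pos"]; print("t",round(o["clock"],2),"to axle in tool cm",(T.T@d*100).round(2),"axle in tool",(T.T@ey).round(3),"w",o["gripper_width"].__round__(3),"F stand",np.round([o["ft_force"]@ex,o["ft_force"]@ey,o["ft_force"][2]],2),"M",np.round([o["wrist_torque"]@ex,o["wrist_torque"]@ey,o["wrist_torque"][2]],3),"j7",o["joint_pos"][6].__round__(2))
E
python3 -c "from h import *;rel()"
```

```text
t 0.82 to axle in tool cm [ -9.84 -57.25  13.59] axle in tool [-0.005  1.     0.   ] w 0.6 F stand [0.17 0.17 0.68] M [ 0.035 -0.023 -0.013] j7 0.61
```

Request:
arm_command(plan=[[-1,-5.2,0,0,-0.6],[-1,-5.2,0,0,-0.6],[-1,-5.2,0,0,-0.6],[-1,-5.2,0,0,-0.6],[-1,-5.2,0,0,-0.6]])

```text
clock: 1.45
eef_pos: [0.3759, 0.407, 0.2755]
tool_rot: [3.142, -0.0, -2.771]
ft_force: [1.4, 0.1, 1.1]
gripper_width: 0.801
grasp_force: 0.0
```

Request:
arm_command(plan=[[-1,-5.2,0,0,-0.6],[-1,-5.2,0,0,-0.6],[-1,-5.2,0,0,-0.6],[-1,-5.2,0,0,-0.6],[-0.8,-5.2,0,0,-0.6]])

```text
clock: 2.08
eef_pos: [0.5146, 0.182, 0.2756]
tool_rot: [3.142, 0.0, -2.771]
ft_force: [1.8, 1.1, -0.3]
gripper_width: 0.801
grasp_force: 0.0
```

```bash
python3 -c "from h import *;rel()
c=bot.camera('wrist'); cv2.imwrite('pics/w1.png',c['color'][:,:,::-1]); print(c['intrinsics'],c['position'],c['attitude'])"
```

```text
t 2.08 to axle in tool cm [-0.3  -5.03 13.56] axle in tool [-0.  1.  0.] w 0.801 F stand [ 2.08  0.35 -0.3 ] M [ 0.117 -0.027 -0.015] j7 1.52
[[325.1922621    0.         282.66685627]
 [  0.         325.1922621  210.79062891]
 [  0.           0.           1.        ]] [0.45147022 0.15759319 0.45456492] [-2.37592317e-01  3.58279572e-04  1.94066589e+00]
```

View pics/w1.png

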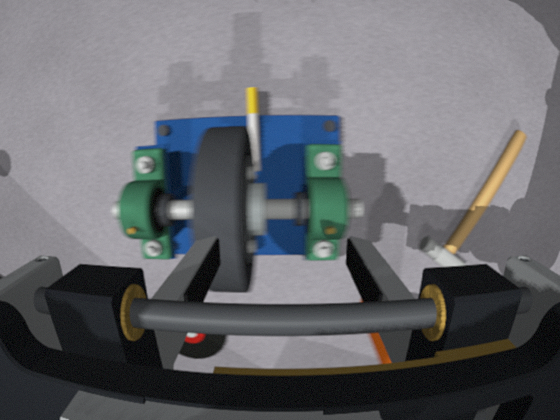

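Request:
arm_command(plan=[[-0.3,-4.5,0,0,-0.6],[0,0,1.5,0,-0.6],[0,0,1.5,0,-0.6],[0,0,0,0,-0.6],[0,0,0,0,-0.6]])

```text
clock: 2.75
eef_pos: [0.5328, 0.1436, 0.2456]
tool_rot: [3.142, -0.0, -2.77]
ft_force: [-0.5, -0.4, 0.2]
gripper_width: 0.797
grasp_force: 0.0
```

```bash
python3 -c "from h import *;rel()
c=bot.camera('wrist'); cv2.imwrite('pics/w2.png',c['color'][:,:,::-1])"
```

```text
t 2.75 to axle in tool cm [-0.   -0.79 10.56] axle in tool [-0.001  1.     0.   ] w 0.797 F stand [-0.64 -0.15  0.22] M [0.035 0.067 0.065] j7 1.62
```

View pics/w2.png

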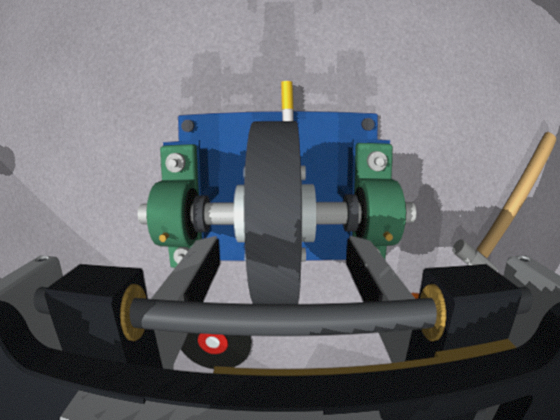

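Request:
arm_command(plan=[[0,-0.7,1,0,-0.6],[0,0,1.5,0,-0.6],[0,0,1.5,0,-0.6],[0,0,0.85,0,-0.6],[0,0,0,0,-0.6]], squeeze=30)

```text
clock: 3.42
eef_pos: [0.5352, 0.1361, 0.1962]
tool_rot: [-3.141, -0.001, -2.771]
ft_force: [-0.7, -0.2, 0.9]
gripper_width: 0.803
grasp_force: 0.0
```

Request:
arm_command(plan=[[0,0,0,0,1],[0,0,0,0,1],[0,0,0,0,1],[0,0,0,0,1],[0,0,0,0,1]], squeeze=30)

```text
clock: 4.05
eef_pos: [0.5353, 0.1372, 0.1972]
tool_rot: [3.141, 0.0, -2.77]
ft_force: [-3.3, 5.3, 2.4]
gripper_width: 0.4
grasp_force: 30.0
```

```bash
python3 -c "from h import *;rel()"
```

```text
t 4.05 to axle in tool cm [ 0.   -0.12  5.71] axle in tool [-0.001  1.     0.001] w 0.4 F stand [-1.14  6.17  2.4 ] M [1.281 0.189 0.183] j7 1.65
```

```bash
cat > m.py <<'E'
from h import *
import json
o=bot.get_obs(); d=o["eef_pos"]-A; F=o["ft_force"];M=o["wrist_torque"]
s=dict(t=float(o["clock"]),x=float(-d@ex),y=float(d@ey),z=float(d[2]+.0188),Fx=float(-F@ex),Fy=float(F@ey),Fz=float(F[2]),My=float(M@-ey),Mx=float(M@ex),v=float(o["joint_vel"][0]))
s["phi"]=float(np.degrees(np.arctan2(s["x"],s["z"]))); s["r"]=float(np.hypot(s["x"],s["z"]))
s["Q"]=s["z"]*s["Fx"]-s["x"]*s["Fz"]
open("log.txt","a").write(json.dumps(s)+"\n")
print({k:round(v,3) for k,v in s.items()})
E
python3 m.py
```

```text
{'t': 4.05, 'x': -0.0, 'y': 0.001, 'z': 0.076, 'Fx': 1.137, 'Fy': 6.169, 'Fz': 2.397, 'My': -0.189, 'Mx': 1.281, 'v': -0.001, 'phi': -0.008, 'r': 0.076, 'Q': 0.086}
```

Request:
arm_command(plan=[[0.4,0,0.01,0,1],[0.4,0,0.03,0,1],[0.39,0,0.05,0,1],[0.39,0,0.07,0,1],[0.38,0,0.1,0,1]])

```text
clock: 4.68
eef_pos: [0.5199, 0.1311, 0.1957]
tool_rot: [3.141, 0.007, -2.77]
ft_force: [11.3, 10.3, 2.0]
gripper_width: 0.398
grasp_force: 30.0
```

```bash
python3 m.py
```

```text
{'t': 4.675, 'x': 0.017, 'y': 0.001, 'z': 0.074, 'Fx': -14.219, 'Fy': 5.523, 'Fz': 1.972, 'My': 3.665, 'Mx': 1.014, 'v': -0.006, 'phi': 12.528, 'r': 0.076, 'Q': -1.092}
```

Request:
arm_command(plan=[[0.38,0,0.11,0,1],[0.38,0,0.13,0,1],[0.37,0,0.15,0,1],[0.36,0,0.17,0,1],[0.35,0,0.19,0,1]])

```text
clock: 5.3
eef_pos: [0.5026, 0.1242, 0.1889]
tool_rot: [3.141, 0.006, -2.771]
ft_force: [3.9, 6.1, 14.5]
gripper_width: 0.402
grasp_force: 30.0
```

```bash
python3 m.py
```

```text
{'t': 5.3, 'x': 0.035, 'y': 0.001, 'z': 0.068, 'Fx': -5.856, 'Fy': 4.313, 'Fz': 14.491, 'My': 1.762, 'Mx': 1.146, 'v': -0.002, 'phi': 27.463, 'r': 0.076, 'Q': -0.907}
```

Request:
arm_command(plan=[[0.34,0,0.21,0,1],[0.33,0,0.22,0,1],[0.31,0,0.24,0,1],[0.3,0,0.26,0,1],[0.29,0,0.27,0,1]])

```text
clock: 5.92
eef_pos: [0.4871, 0.1181, 0.1765]
tool_rot: [3.141, 0.005, -2.771]
ft_force: [0.8, 4.0, 14.0]
gripper_width: 0.402
grasp_force: 30.0
```

```bash
python3 m.py
```

```text
{'t': 5.925, 'x': 0.052, 'y': 0.001, 'z': 0.055, 'Fx': -2.224, 'Fy': 3.436, 'Fz': 13.954, 'My': 0.869, 'Mx': 1.005, 'v': -0.001, 'phi': 43.15, 'r': 0.076, 'Q': -0.846}
```

Request:
arm_command(plan=[[-0.29,0,-0.27,0,1],[-0.3,0,-0.26,0,1],[-0.31,0,-0.24,0,1],[-0.33,0,-0.22,0,1],[-0.34,0,-0.21,0,1]])

```text
clock: 6.55
eef_pos: [0.4983, 0.1226, 0.1859]
tool_rot: [3.141, -0.004, -2.771]
ft_force: [-7.7, 3.9, -7.9]
gripper_width: 0.404
grasp_force: 30.0
```

```bash
python3 m.py
```

```text
{'t': 6.55, 'x': 0.04, 'y': 0.001, 'z': 0.065, 'Fx': 5.743, 'Fy': 6.375, 'Fz': -7.914, 'My': -1.395, 'Mx': 1.454, 'v': 0.002, 'phi': 31.578, 'r': 0.076, 'Q': 0.686}
```

Request:
arm_command(plan=[[-0.35,0,-0.19,0,1],[-0.36,0,-0.17,0,1],[-0.37,0,-0.15,0,1],[-0.38,0,-0.13,0,1],[-0.38,0,-0.11,0,1]])

```text
clock: 7.18
eef_pos: [0.5155, 0.1293, 0.1936]
tool_rot: [3.141, -0.004, -2.771]
ft_force: [-9.2, 4.0, -3.6]
gripper_width: 0.405
grasp_force: 30.0
```

```bash
python3 m.py
```

```text
{'t': 7.175, 'x': 0.021, 'y': 0.001, 'z': 0.072, 'Fx': 7.17, 'Fy': 7.022, 'Fz': -3.617, 'My': -2.098, 'Mx': 1.571, 'v': 0.005, 'phi': 16.44, 'r': 0.075, 'Q': 0.596}
```

Request:
arm_command(plan=[[-0.38,0,-0.1,0,1],[-0.39,0,-0.07,0,1],[-0.39,0,-0.05,0,1],[-0.4,0,-0.03,0,1],[-0.4,0,-0.01,0,1]])

```text
clock: 7.8
eef_pos: [0.5342, 0.1368, 0.1967]
tool_rot: [3.14, -0.003, -2.771]
ft_force: [-9.3, 3.4, 3.4]
gripper_width: 0.4
grasp_force: 30.0
```

```bash
python3 m.py
```

```text
{'t': 7.8, 'x': 0.001, 'y': 0.001, 'z': 0.075, 'Fx': 7.438, 'Fy': 6.571, 'Fz': 3.423, 'My': -2.027, 'Mx': 1.703, 'v': 0.006, 'phi': 0.939, 'r': 0.075, 'Q': 0.557}
```

Request:
arm_command(plan=[[-0.4,0,0.01,0,1],[-0.4,0,0.03,0,1],[-0.39,0,0.05,0,1],[-0.39,0,0.07,0,1],[-0.38,0,0.1,0,1]])

```text
clock: 8.43
eef_pos: [0.5533, 0.1443, 0.1947]
tool_rot: [3.14, -0.001, -2.77]
ft_force: [-7.4, 5.5, 8.4]
gripper_width: 0.407
grasp_force: 30.0
```

```bash
python3 m.py
```

```text
{'t': 8.425, 'x': -0.019, 'y': 0.001, 'z': 0.074, 'Fx': 4.972, 'Fy': 7.784, 'Fz': 8.41, 'My': -1.504, 'Mx': 1.813, 'v': 0.01, 'phi': -14.743, 'r': 0.076, 'Q': 0.528}
```

Request:
arm_command(plan=[[-0.38,0,0.11,0,1],[-0.38,0,0.13,0,1],[-0.37,0,0.15,0,1],[-0.36,0,0.17,0,1],[-0.35,0,0.19,0,1]])

```text
clock: 9.05
eef_pos: [0.5711, 0.1514, 0.1876]
tool_rot: [3.14, 0.001, -2.77]
ft_force: [-4.8, 5.8, 9.5]
gripper_width: 0.398
grasp_force: 30.0
```

```bash
python3 m.py
```

```text
{'t': 9.05, 'x': -0.039, 'y': 0.001, 'z': 0.066, 'Fx': 2.385, 'Fy': 7.135, 'Fz': 9.549, 'My': -0.76, 'Mx': 1.829, 'v': 0.011, 'phi': -30.101, 'r': 0.077, 'Q': 0.526}
```

Request:
arm_command(plan=[[-0.34,0,0.21,0,1],[-0.33,0,0.22,0,1],[-0.31,0,0.24,0,1],[-0.3,0,0.26,0,1],[-0.29,0,0.27,0,1]])

```text
clock: 9.68
eef_pos: [0.5862, 0.1574, 0.1759]
tool_rot: [3.14, 0.002, -2.77]
ft_force: [-1.8, 7.7, 8.3]
gripper_width: 0.4
grasp_force: 30.0
```

```bash
python3 m.py
```

```text
{'t': 9.675, 'x': -0.055, 'y': 0.001, 'z': 0.055, 'Fx': -1.117, 'Fy': 7.787, 'Fz': 8.317, 'My': -0.313, 'Mx': 1.923, 'v': 0.01, 'phi': -45.048, 'r': 0.077, 'Q': 0.394}
```

Request:
arm_command(plan=[[0.29,0,-0.27,0,1],[0.3,0,-0.26,0,1],[0.31,0,-0.24,0,1],[0.33,0,-0.22,0,1],[0.34,0,-0.21,0,1]])

```text
clock: 10.3
eef_pos: [0.5707, 0.1512, 0.1858]
tool_rot: [3.141, -0.0, -2.77]
ft_force: [5.4, 8.4, -20.5]
gripper_width: 0.402
grasp_force: 30.0
```

```bash
python3 m.py
```

```text
{'t': 10.3, 'x': -0.038, 'y': 0.001, 'z': 0.065, 'Fx': -8.044, 'Fy': 5.85, 'Fz': -20.464, 'My': 2.114, 'Mx': 1.516, 'v': -0.01, 'phi': -30.511, 'r': 0.075, 'Q': -1.299}
```

Request:
arm_command(plan=[[0.35,0,-0.19,0,1],[0.36,0,-0.17,0,1],[0.37,0,-0.15,0,1],[0.38,0,-0.13,0,1],[0.38,0,-0.11,0,1]])

```text
clock: 10.92
eef_pos: [0.5535, 0.1444, 0.193]
tool_rot: [3.141, -0.001, -2.77]
ft_force: [7.6, 9.2, -25.6]
gripper_width: 0.405
grasp_force: 30.0
```

```bash
python3 m.py
```

```text
{'t': 10.925, 'x': -0.02, 'y': 0.001, 'z': 0.072, 'Fx': -10.427, 'Fy': 5.807, 'Fz': -25.587, 'My': 2.805, 'Mx': 1.403, 'v': -0.011, 'phi': -15.285, 'r': 0.074, 'Q': -1.25}
```

Request:
arm_command(plan=[[0.38,0,-0.1,0,1],[0.39,0,-0.07,0,1],[0.39,0,-0.05,0,1],[0.4,0,-0.03,0,1],[0.4,0,-0.01,0,1]])

```text
clock: 11.55
eef_pos: [0.5364, 0.1377, 0.1962]
tool_rot: [3.141, 0.002, -2.77]
ft_force: [12.4, 10.5, -22.3]
gripper_width: 0.4
grasp_force: 30.0
```

```bash
python3 m.py
```

```text
{'t': 11.55, 'x': -0.001, 'y': 0.001, 'z': 0.075, 'Fx': -15.374, 'Fy': 5.251, 'Fz': -22.297, 'My': 3.996, 'Mx': 1.279, 'v': -0.008, 'phi': -0.915, 'r': 0.075, 'Q': -1.18}
```

Request:
arm_command(plan=[[-0.4,0,0.01,0,1],[-0.4,0,0.03,0,1],[-0.39,0,0.05,0,1],[-0.39,0,0.07,0,1],[-0.38,0,0.1,0,1]])

```text
clock: 12.18
eef_pos: [0.5531, 0.1442, 0.1945]
tool_rot: [3.14, -0.002, -2.771]
ft_force: [-7.8, 4.1, 6.2]
gripper_width: 0.404
grasp_force: 30.0
```

Request:
arm_command(plan=[[-0.38,0,0.11,0,1],[-0.38,0,0.13,0,1],[-0.37,0,0.15,0,1],[-0.36,0,0.17,0,1],[-0.35,0,0.19,0,1]])

```text
clock: 12.8
eef_pos: [0.571, 0.1514, 0.1876]
tool_rot: [3.14, 0.0, -2.77]
ft_force: [-4.7, 6.4, 8.4]
gripper_width: 0.401
grasp_force: 30.0
```

Request:
arm_command(plan=[[-0.34,0,0.21,0,1],[-0.33,0,0.22,0,1],[-0.31,0,0.24,0,1],[-0.3,0,0.26,0,1],[-0.29,0,0.27,0,1]])

```text
clock: 13.42
eef_pos: [0.5863, 0.1574, 0.1759]
tool_rot: [3.14, 0.002, -2.77]
ft_force: [-1.8, 7.3, 8.8]
gripper_width: 0.399
grasp_force: 30.0
```

```bash
python3 m.py; python3 - <<'E'
import json,numpy as np
from scipy.optimize import least_squares
d=[json.loads(l) for l in open('log.txt')][1:-1]
s=np.array([1]*3+[-1]*6+[1]*3); g=lambda k:np.array([e[k] for e in d])
ph=np.radians(g('phi'))
for L in(None,.2,.207,.215):
  Q=g('Q') if L is None else g('My')+(g('z')+L)*g('Fx')-g('x')*g('Fz')
  f=lambda p:p[0]*np.sin(ph-p[1])-p[2]*s-Q
  r=least_squares(f,[.35,.8,.8]); print(L,r.x.round(3),np.degrees(r.x[1]).round(1),r.fun.round(2))
  r=least_squares(lambda p:.35*np.sin(ph-p[0])-p[1]*s-Q,[.8,.8]); print("  fixed A",np.degrees(r.x[0]).round(1),r.x.round(3))
E
```

```text
{'t': 13.425, 'x': -0.055, 'y': 0.001, 'z': 0.055, 'Fx': -0.995, 'Fy': 7.47, 'Fz': 8.833, 'My': -0.251, 'Mx': 1.828, 'v': 0.008, 'phi': -45.055, 'r': 0.077, 'Q': 0.43}
None [0.423 0.799 0.85 ] 45.8 [ 0.01 -0.08 -0.02  0.06  0.05 -0.01 -0.05 -0.09  0.03  0.04  0.03  0.02]
  fixed A 53.0 [0.925 0.841]
0.2 [0.319 0.623 0.284] 35.7 [-0.14 -0.01  0.18 -0.18  0.25  0.08  0.02 -0.25  0.11  0.22 -0.   -0.22]
  fixed A 33.1 [0.577 0.287]
0.207 [0.362 0.605 0.336] 34.7 [-0.1  -0.02  0.16 -0.16  0.24  0.06  0.01 -0.25  0.13  0.19 -0.01 -0.18]
  fixed A 35.6 [0.621 0.334]
0.215 [0.41  0.588 0.395] 33.7 [-0.06 -0.04  0.13 -0.15  0.23  0.04 -0.01 -0.25  0.15  0.15 -0.02 -0.14]
  fixed A 38.3 [0.668 0.388]
```

Request:
arm_command(plan=[[0,0,0,0,-0.4],[0,0,0,0,-0.4],[0,0,0,0,-0.4],[0,0,-2.4,0,-0.4],[3.4,0,0,0,-0.4]])

```text
clock: 14.05
eef_pos: [0.5554, 0.1437, 0.2]
tool_rot: [-3.141, 0.002, -2.771]
ft_force: [0.9, -0.1, 0.1]
gripper_width: 0.701
grasp_force: 0.0
```

Request:
arm_command(plan=[[3.4,0,0,0,-0.4],[3.9,0,0,0,-0.4],[0,0,2.4,0,-0.4],[0,0,0,0,-0.4],[0,0,0,0,-0.4]])

```text
clock: 14.68
eef_pos: [0.4864, 0.117, 0.1754]
tool_rot: [-3.141, 0.0, -2.772]
ft_force: [-0.4, -0.5, 0.3]
gripper_width: 0.701
grasp_force: 0.0
```

```bash
python3 m.py
```

```text
{'t': 14.675, 'x': 0.053, 'y': -0.0, 'z': 0.054, 'Fx': 0.616, 'Fy': -0.35, 'Fz': 0.348, 'My': -0.015, 'Mx': 0.086, 'v': 0.0, 'phi': 44.292, 'r': 0.076, 'Q': 0.015}
```

Request:
arm_command(plan=[[0,0.1,0,0,1],[0,0,0,0,1],[0,0,0,0,1],[0,0,0,0,1],[0,0,0,0,1]])

```text
clock: 15.3
eef_pos: [0.4857, 0.1177, 0.175]
tool_rot: [-3.141, 0.0, -2.771]
ft_force: [0.8, -1.8, 1.9]
gripper_width: 0.407
grasp_force: 30.0
```

Request:
arm_command(plan=[[-0.29,0,-0.27,0,1],[-0.3,0,-0.26,0,1],[-0.31,0,-0.24,0,1],[-0.33,0,-0.22,0,1],[-0.34,0,-0.21,0,1]])

```text
clock: 15.92
eef_pos: [0.5002, 0.1234, 0.1869]
tool_rot: [-3.141, -0.0, -2.772]
ft_force: [-0.2, -4.4, -5.8]
gripper_width: 0.404
grasp_force: 30.0
```

```bash
python3 m.py
```

```text
{'t': 15.925, 'x': 0.038, 'y': 0.001, 'z': 0.066, 'Fx': 1.775, 'Fy': -4.008, 'Fz': -5.788, 'My': -0.896, 'Mx': -0.977, 'v': 0.003, 'phi': 29.838, 'r': 0.076, 'Q': 0.335}
```

Request:
arm_command(plan=[[-0.35,0,-0.19,0,1],[-0.36,0,-0.17,0,1],[-0.37,0,-0.15,0,1],[-0.38,0,-0.13,0,1],[-0.38,0,-0.11,0,1]])

```text
clock: 16.55
eef_pos: [0.5171, 0.1301, 0.1944]
tool_rot: [3.142, -0.001, -2.772]
ft_force: [-4.3, -5.2, -4.0]
gripper_width: 0.403
grasp_force: 30.0
```

```bash
python3 m.py
```

```text
{'t': 16.55, 'x': 0.02, 'y': 0.001, 'z': 0.073, 'Fx': 5.886, 'Fy': -3.323, 'Fz': -4.031, 'My': -1.564, 'Mx': -0.776, 'v': 0.005, 'phi': 14.93, 'r': 0.076, 'Q': 0.51}
```

Request:
arm_command(plan=[[-0.38,0,-0.1,0,1],[-0.39,0,-0.07,0,1],[-0.39,0,-0.05,0,1],[-0.4,0,-0.03,0,1],[-0.4,0,-0.01,0,1]])

```text
clock: 17.18
eef_pos: [0.5354, 0.1373, 0.1973]
tool_rot: [3.141, -0.001, -2.771]
ft_force: [-6.5, -4.5, 0.7]
gripper_width: 0.402
grasp_force: 30.0
```

```bash
python3 m.py
```

```text
{'t': 17.175, 'x': -0.0, 'y': 0.001, 'z': 0.076, 'Fx': 7.662, 'Fy': -1.846, 'Fz': 0.718, 'My': -2.036, 'Mx': -0.565, 'v': 0.009, 'phi': -0.109, 'r': 0.076, 'Q': 0.583}
```

Request:
arm_command(plan=[[-0.4,0,0.01,0,1],[-0.4,0,0.03,0,1],[-0.39,0,0.05,0,1],[-0.39,0,0.07,0,1],[-0.38,0,0.1,0,1]])

```text
clock: 17.8
eef_pos: [0.5542, 0.1447, 0.1952]
tool_rot: [3.141, 0.001, -2.771]
ft_force: [-5.2, -3.7, 6.7]
gripper_width: 0.403
grasp_force: 30.0
```

```bash
python3 m.py
```

```text
{'t': 17.8, 'x': -0.02, 'y': 0.001, 'z': 0.074, 'Fx': 6.229, 'Fy': -1.599, 'Fz': 6.656, 'My': -1.888, 'Mx': -0.367, 'v': 0.008, 'phi': -15.377, 'r': 0.077, 'Q': 0.597}
```

Request:
arm_command(plan=[[-0.38,0,0.11,0,1],[-0.38,0,0.13,0,1],[-0.37,0,0.15,0,1],[-0.36,0,0.17,0,1],[-0.35,0,0.19,0,1]])

```text
clock: 18.42
eef_pos: [0.5721, 0.1518, 0.1883]
tool_rot: [3.141, 0.002, -2.771]
ft_force: [-3.0, -2.2, 11.1]
gripper_width: 0.404
grasp_force: 30.0
```

```bash
python3 m.py
```

```text
{'t': 18.425, 'x': -0.04, 'y': 0.001, 'z': 0.067, 'Fx': 3.622, 'Fy': -0.93, 'Fz': 11.1, 'My': -1.383, 'Mx': -0.275, 'v': 0.011, 'phi': -30.532, 'r': 0.078, 'Q': 0.682}
```

Request:
arm_command(plan=[[-0.34,0,0.21,0,1],[-0.33,0,0.22,0,1],[-0.31,0,0.24,0,1],[-0.3,0,0.26,0,1],[-0.29,0,0.27,0,1]])

```text
clock: 19.05
eef_pos: [0.5874, 0.1579, 0.1767]
tool_rot: [3.141, 0.004, -2.771]
ft_force: [-0.8, -1.0, 12.4]
gripper_width: 0.402
grasp_force: 30.0
```

```bash
python3 m.py
```

```text
{'t': 19.05, 'x': -0.056, 'y': 0.002, 'z': 0.056, 'Fx': 1.152, 'Fy': -0.626, 'Fz': 12.399, 'My': -0.746, 'Mx': -0.179, 'v': 0.011, 'phi': -45.253, 'r': 0.079, 'Q': 0.759}
```

Request:
arm_command(plan=[[0,0,0,0,-0.4],[0,0,0,0,-0.4],[0,0,0,0,-0.4],[0,0,-2.1,0,-0.4],[5.5,0,0,0,-0.4]])

```text
clock: 19.68
eef_pos: [0.5363, 0.1379, 0.1967]
tool_rot: [-3.141, 0.003, -2.771]
ft_force: [0.7, -0.3, -0.2]
gripper_width: 0.7
grasp_force: 0.0
```

Request:
arm_command(plan=[[0,0,0,0,-0.4],[0,0,0,0,-0.4],[0,0,0,0,1],[0,0,0,0,1],[0,0,0,0,1]])

```text
clock: 20.3
eef_pos: [0.5346, 0.1369, 0.1957]
tool_rot: [-3.141, -0.0, -2.771]
ft_force: [-0.3, -0.6, 0.2]
gripper_width: 0.419
grasp_force: 0.0
```

```bash
python3 m.py
```

```text
{'t': 20.3, 'x': 0.001, 'y': 0.001, 'z': 0.074, 'Fx': 0.449, 'Fy': -0.427, 'Fz': 0.196, 'My': 0.031, 'Mx': 0.081, 'v': -0.001, 'phi': 0.602, 'r': 0.074, 'Q': 0.033}
```

Request:
arm_command(plan=[[0,0,-0.13,0,1],[0,0,0,0,1],[0,0,0,0,1],[0,0,0,0,1],[0,0,0,0,1]])

```text
clock: 20.92
eef_pos: [0.5342, 0.1368, 0.1958]
tool_rot: [-3.141, -0.001, -2.771]
ft_force: [7.8, 1.8, -22.6]
gripper_width: 0.407
grasp_force: 30.0
```

```bash
python3 m.py
```

```text
{'t': 20.925, 'x': 0.001, 'y': 0.001, 'z': 0.075, 'Fx': -7.868, 'Fy': -1.165, 'Fz': -22.616, 'My': 2.058, 'Mx': -0.033, 'v': 0.0, 'phi': 0.867, 'r': 0.075, 'Q': -0.561}
```

Request:
arm_command(plan=[[0.4,0,0.01,0,1],[0.4,0,0.03,0,1],[0.39,0,0.05,0,1],[0.39,0,0.07,0,1],[0.38,0,0.1,0,1]])

```text
clock: 21.55
eef_pos: [0.5183, 0.1306, 0.1949]
tool_rot: [-3.141, 0.005, -2.771]
ft_force: [14.6, 5.8, -8.6]
gripper_width: 0.402
grasp_force: 30.0
```

```bash
python3 m.py
```

```text
{'t': 21.55, 'x': 0.018, 'y': 0.001, 'z': 0.074, 'Fx': -15.647, 'Fy': 0.099, 'Fz': -8.58, 'My': 3.971, 'Mx': -0.238, 'v': -0.004, 'phi': 13.941, 'r': 0.076, 'Q': -0.996}
```

Request:
arm_command(plan=[[0.38,0,0.11,0,1],[0.38,0,0.13,0,1],[0.37,0,0.15,0,1],[0.36,0,0.17,0,1],[0.35,0,0.19,0,1]])

```text
clock: 22.18
eef_pos: [0.5018, 0.124, 0.1889]
tool_rot: [-3.141, 0.006, -2.771]
ft_force: [7.7, 1.5, 12.3]
gripper_width: 0.401
grasp_force: 30.0
```

```bash
python3 m.py
```

```text
{'t': 22.175, 'x': 0.036, 'y': 0.001, 'z': 0.068, 'Fx': -7.733, 'Fy': -1.416, 'Fz': 12.333, 'My': 2.224, 'Mx': -0.213, 'v': -0.003, 'phi': 28.031, 'r': 0.077, 'Q': -0.968}
```

Request:
arm_command(plan=[[0.34,0,0.21,0,1],[0.33,0,0.22,0,1],[0.31,0,0.24,0,1],[0.3,0,0.26,0,1],[0.29,0,0.27,0,1]])

```text
clock: 22.8
eef_pos: [0.4866, 0.118, 0.1768]
tool_rot: [-3.141, 0.005, -2.771]
ft_force: [3.7, -0.3, 16.2]
gripper_width: 0.403
grasp_force: 30.0
```

```bash
python3 m.py
```

```text
{'t': 22.8, 'x': 0.052, 'y': 0.001, 'z': 0.056, 'Fx': -3.344, 'Fy': -1.651, 'Fz': 16.194, 'My': 1.071, 'Mx': -0.293, 'v': 0.001, 'phi': 43.301, 'r': 0.076, 'Q': -1.035}
```

Request:
arm_command(plan=[[-0.29,0,-0.27,0,1],[-0.3,0,-0.26,0,1],[-0.31,0,-0.24,0,1],[-0.33,0,-0.22,0,1],[-0.34,0,-0.21,0,1]])

```text
clock: 23.42
eef_pos: [0.4985, 0.1227, 0.1869]
tool_rot: [-3.141, -0.002, -2.772]
ft_force: [-3.2, -3.8, -7.7]
gripper_width: 0.402
grasp_force: 30.0
```

```bash
python3 m.py
```

```text
{'t': 23.425, 'x': 0.04, 'y': 0.001, 'z': 0.066, 'Fx': 4.327, 'Fy': -2.367, 'Fz': -7.7, 'My': -1.254, 'Mx': -0.566, 'v': 0.002, 'phi': 31.046, 'r': 0.077, 'Q': 0.588}
```

Request:
arm_command(plan=[[-0.35,0,-0.19,0,1],[-0.36,0,-0.17,0,1],[-0.37,0,-0.15,0,1],[-0.38,0,-0.13,0,1],[-0.38,0,-0.11,0,1]])

```text
clock: 24.05
eef_pos: [0.5152, 0.1293, 0.1943]
tool_rot: [3.142, -0.003, -2.772]
ft_force: [-7.7, -4.1, -2.8]
gripper_width: 0.402
grasp_force: 30.0
```

```bash
python3 m.py
```

```text
{'t': 24.05, 'x': 0.022, 'y': 0.001, 'z': 0.073, 'Fx': 8.675, 'Fy': -1.083, 'Fz': -2.812, 'My': -2.35, 'Mx': -0.348, 'v': 0.005, 'phi': 16.479, 'r': 0.076, 'Q': 0.695}
```

Request:
arm_command(plan=[[-0.38,0,-0.1,0,1],[-0.39,0,-0.07,0,1],[-0.39,0,-0.05,0,1],[-0.4,0,-0.03,0,1],[-0.4,0,-0.01,0,1]])

```text
clock: 24.68
eef_pos: [0.5335, 0.1366, 0.1973]
tool_rot: [3.141, -0.002, -2.772]
ft_force: [-10.1, -4.0, 2.9]
gripper_width: 0.403
grasp_force: 30.0
```

```bash
python3 m.py
```

```text
{'t': 24.675, 'x': 0.002, 'y': 0.001, 'z': 0.076, 'Fx': 10.874, 'Fy': -0.029, 'Fz': 2.9, 'My': -2.812, 'Mx': -0.091, 'v': 0.008, 'phi': 1.413, 'r': 0.076, 'Q': 0.822}
```

Request:
arm_command(plan=[[-0.4,0,0.01,0,1],[-0.4,0,0.03,0,1],[-0.39,0,0.05,0,1],[-0.39,0,0.07,0,1],[-0.38,0,0.1,0,1]])

```text
clock: 25.3
eef_pos: [0.5526, 0.1441, 0.1955]
tool_rot: [3.141, -0.0, -2.771]
ft_force: [-9.2, -3.4, 11.4]
gripper_width: 0.406
grasp_force: 30.0
```

```bash
python3 m.py
```

```text
{'t': 25.3, 'x': -0.019, 'y': 0.001, 'z': 0.074, 'Fx': 9.829, 'Fy': 0.16, 'Fz': 11.356, 'My': -2.509, 'Mx': 0.019, 'v': 0.011, 'phi': -14.075, 'r': 0.077, 'Q': 0.942}
```

Request:
arm_command(plan=[[-0.38,0,0.11,0,1],[-0.38,0,0.13,0,1],[-0.37,0,0.15,0,1],[-0.36,0,0.17,0,1],[-0.35,0,0.19,0,1]])

```text
clock: 25.92
eef_pos: [0.5708, 0.1513, 0.1888]
tool_rot: [3.141, 0.002, -2.771]
ft_force: [-5.7, -2.7, 15.1]
gripper_width: 0.402
grasp_force: 30.0
```

```bash
python3 m.py
```

```text
{'t': 25.925, 'x': -0.038, 'y': 0.001, 'z': 0.068, 'Fx': 6.293, 'Fy': -0.49, 'Fz': 15.089, 'My': -1.721, 'Mx': 0.216, 'v': 0.01, 'phi': -29.469, 'r': 0.078, 'Q': 1.002}
```

Request:
arm_command(plan=[[-0.34,0,0.21,0,1],[-0.33,0,0.22,0,1],[-0.31,0,0.24,0,1],[-0.3,0,0.26,0,1],[-0.29,0,0.27,0,1]])

```text
clock: 26.55
eef_pos: [0.5864, 0.1575, 0.1774]
tool_rot: [3.141, 0.005, -2.771]
ft_force: [-2.5, 0.2, 17.1]
gripper_width: 0.397
grasp_force: 30.0
```

```bash
python3 m.py
```

```text
{'t': 26.55, 'x': -0.055, 'y': 0.002, 'z': 0.056, 'Fx': 2.289, 'Fy': 1.105, 'Fz': 17.062, 'My': -0.879, 'Mx': 0.225, 'v': 0.012, 'phi': -44.352, 'r': 0.079, 'Q': 1.066}
```

Request:
arm_command(plan=[[0.29,0,-0.27,0,1],[0.3,0,-0.26,0,1],[0.31,0,-0.24,0,1],[0.33,0,-0.22,0,1],[0.34,0,-0.21,0,1]])

```text
clock: 27.18
eef_pos: [0.5706, 0.1513, 0.1874]
tool_rot: [3.141, 0.002, -2.771]
ft_force: [4.9, 1.2, -10.1]
gripper_width: 0.399
grasp_force: 30.0
```

```bash
python3 m.py
```

```text
{'t': 27.175, 'x': -0.038, 'y': 0.001, 'z': 0.066, 'Fx': -5.017, 'Fy': -0.642, 'Fz': -10.126, 'My': 1.486, 'Mx': -0.043, 'v': -0.009, 'phi': -29.882, 'r': 0.076, 'Q': -0.717}
```

Request:
arm_command(plan=[[0.35,0,-0.19,0,1],[0.36,0,-0.17,0,1],[0.37,0,-0.15,0,1],[0.38,0,-0.13,0,1],[0.38,0,-0.11,0,1]])

```text
clock: 27.8
eef_pos: [0.5529, 0.1442, 0.1943]
tool_rot: [-3.142, 0.001, -2.771]
ft_force: [6.4, 1.1, -17.1]
gripper_width: 0.404
grasp_force: 30.0
```

```bash
python3 m.py
```

```text
{'t': 27.8, 'x': -0.019, 'y': 0.001, 'z': 0.073, 'Fx': -6.395, 'Fy': -1.317, 'Fz': -17.141, 'My': 1.952, 'Mx': -0.16, 'v': -0.009, 'phi': -14.53, 'r': 0.076, 'Q': -0.793}
```

Request:
arm_command(plan=[[0.38,0,-0.1,0,1],[0.39,0,-0.07,0,1],[0.39,0,-0.05,0,1],[0.4,0,-0.03,0,1],[0.4,0,-0.01,0,1]])

```text
clock: 28.42
eef_pos: [0.5354, 0.1373, 0.1972]
tool_rot: [-3.141, 0.002, -2.771]
ft_force: [11.8, 2.9, -17.5]
gripper_width: 0.404
grasp_force: 30.0
```

```bash
python3 m.py
```

```text
{'t': 28.425, 'x': -0.0, 'y': 0.001, 'z': 0.076, 'Fx': -12.056, 'Fy': -1.56, 'Fz': -17.545, 'My': 3.082, 'Mx': -0.363, 'v': -0.009, 'phi': -0.113, 'r': 0.076, 'Q': -0.918}
```

```bash
python3 - <<'E'
import json,numpy as np
from scipy.optimize import least_squares
d=[json.loads(l) for l in open('log.txt')]
t=np.array([e['t'] for e in d]);ph=np.array([e['phi'] for e in d]);Q=np.array([e['Q'] for e in d])
def fit(m,off,A=None,ks=False):
    s=np.sign(np.gradient(ph[m])); s=S[m]; a=np.radians(ph[m]+off[m])
    r=least_squares(lambda p:(A or p[2])*np.sin(a-p[0])-p[1]*s-Q[m],[.85,.85,.35]); return np.degrees(r.x[0])-180,r.x,r.fun.round(2)
S=np.zeros(len(t)); S[1:]=np.sign(np.diff(ph)); S[np.isclose(t,4.05)|np.isclose(t,14.675)|(abs(t-20.6)<.4)]=0
off=np.where(t<14.5,0,np.where(t<20,-90.2,-136.1))
print(list(zip(t.round(1),S)))
for nm,m in(("1",(t<14.5)&(S!=0)),("3",(t>21)&(S!=0)),("1+3",((t>21)|(t<14.5))&(S!=0)),("all",S!=0)):
    for A in(None,.35): print(nm,A,*fit(m,off,A))
print("current D",ph[-1]+off[-1])
E
```

```text
[(np.float64(4.0), np.float64(0.0)), (np.float64(4.7), np.float64(1.0)), (np.float64(5.3), np.float64(1.0)), (np.float64(5.9), np.float64(1.0)), (np.float64(6.6), np.float64(-1.0)), (np.float64(7.2), np.float64(-1.0)), (np.float64(7.8), np.float64(-1.0)), (np.float64(8.4), np.float64(-1.0)), (np.float64(9.0), np.float64(-1.0)), (np.float64(9.7), np.float64(-1.0)), (np.float64(10.3), np.float64(1.0)), (np.float64(10.9), np.float64(1.0)), (np.float64(11.6), np.float64(1.0)), (np.float64(13.4), np.float64(-1.0)), (np.float64(14.7), np.float64(0.0)), (np.float64(15.9), np.float64(-1.0)), (np.float64(16.6), np.float64(-1.0)), (np.float64(17.2), np.float64(-1.0)), (np.float64(17.8), np.float64(-1.0)), (np.float64(18.4), np.float64(-1.0)), (np.float64(19.0), np.float64(-1.0)), (np.float64(20.3), np.float64(0.0)), (np.float64(20.9), np.float64(0.0)), (np.float64(21.6), np.float64(1.0)), (np.float64(22.2), np.float64(1.0)), (np.float64(22.8), np.float64(1.0)), (np.float64(23.4), np.float64(-1.0)), (np.float64(24.0), np.float64(-1.0)), (np.float64(24.7), np.float64(-1.0)), (np.float64(25.3), n
[... 1033 characters left out ...]
35      ] [ 0.06 -0.04 -0.    0.08  0.08  0.04  0.01 -0.02  0.1   0.12  0.11  0.09
  0.06  0.07 -0.03 -0.04  0.08  0.05  0.02 -0.01  0.02  0.02  0.05  0.04
  0.08]
all None -138.14459020833075 [0.73051471 0.83868974 0.4159865 ] [ 0.05 -0.04  0.02  0.08  0.06  0.01 -0.04 -0.08  0.03  0.06  0.06  0.06
 -0.01  0.1  -0.04 -0.05  0.02  0.03  0.06  0.04 -0.08 -0.1   0.02  0.01
 -0.01 -0.02  0.03  0.05  0.07  0.04  0.07]
all 0.35 -136.9715009686854 [0.75098898 0.82882303 0.35      ] [ 0.09 -0.02  0.02  0.07  0.08  0.04  0.   -0.03  0.08  0.13  0.12  0.11
  0.05  0.15  0.01 -0.01  0.05  0.05  0.06  0.08 -0.03 -0.04  0.06  0.03
 -0.01 -0.03 -0.01  0.    0.06  0.05  0.08]
current D -136.21281283376783
```

```bash
cat > fit.py <<'E'
import json,numpy as np
from scipy.optimize import least_squares
d=[json.loads(l) for l in open('log.txt')]
t=np.array([e['t'] for e in d]);ph=np.array([e['phi'] for e in d]);Q=np.array([e['Q'] for e in d])
S=np.zeros(len(t)); S[1:]=np.sign(np.diff(ph)); S[np.isclose(t,4.05)|np.isclose(t,14.675)|(abs(t-20.6)<.4)]=0
off=np.where(t<14.5,0,np.where(t<20,-90.2,-136.1))
p=np.radians(ph);a=np.radians(ph+off)
for nm,m in(("1+3",((t>21)|(t<14.5))&(S!=0)),("all",S!=0)):
  for A in(None,.35):
    r=least_squares(lambda q:((A or q[0])*np.sin(a-q[1])-q[2]*S+q[3]+q[4]*S*p-Q)[m],[.35,.8,.85,0,0]); C=np.linalg.pinv(r.jac.T@r.jac)*2*r.cost/m.sum()
    print(nm,A,r.x.round(3),np.degrees(r.x[1])-180,"+-",np.degrees(C[1,1]**.5).round(1),"rms",np.sqrt(2*r.cost/m.sum()).round(3))
E
python3 fit.py
```

```text
1+3 None [ 0.373  0.783  0.841 -0.042  0.059] -135.114271320946 +- 1.6 rms 0.036
1+3 0.35 [ 0.35   0.804  0.841 -0.05   0.058] -133.9243652026969 +- 1.6 rms 0.038
all None [ 0.371  0.772  0.838 -0.045  0.05 ] -135.75599907936999 +- 1.7 rms 0.041
all 0.35 [ 0.35   0.789  0.836 -0.054  0.052] -134.78671205331437 +- 1.7 rms 0.042
```

Request:
arm_command(plan=[[0,0,0,0,1],[0,0,0,0,-0.4],[0,0,0,0,-0.4],[0,0,0,0,-0.4],[2.4,0,0.1,0,-0.4]])

```text
clock: 29.05
eef_pos: [0.5126, 0.1285, 0.1962]
tool_rot: [-3.141, 0.0, -2.771]
ft_force: [-0.4, -0.6, -0.4]
gripper_width: 0.699
grasp_force: 0.0
```

Request:
arm_command(plan=[[2.4,0,1.4,0,-0.4],[0,0,0,0,-0.4],[0,0,0,0,-0.4],[0,0,0,0,-0.4],[0,0,0,0,-0.4]])

```text
clock: 29.68
eef_pos: [0.4901, 0.1196, 0.1823]
tool_rot: [-3.141, 0.0, -2.771]
ft_force: [0.3, 0.3, -0.6]
gripper_width: 0.697
grasp_force: 0.0
```

```bash
python3 m.py; python3 -c "
from h import *
for n,b in (('scene',(120,240,210,350)),('wrist',None)):
    c=bot.camera(n)['color'][:,:,::-1]
    if b: c=cv2.resize(c[b[0]:b[1],b[2]:b[3]],None,fx=5,fy=5)[:600]
    cv2.imwrite(f'pics/{n}9.png',c)"
```

```text
{'t': 29.675, 'x': 0.049, 'y': 0.001, 'z': 0.061, 'Fx': -0.432, 'Fy': 0.179, 'Fz': -0.59, 'My': 0.021, 'Mx': -0.01, 'v': 0.002, 'phi': 38.493, 'r': 0.078, 'Q': 0.002}
```

View pics/scene9.png

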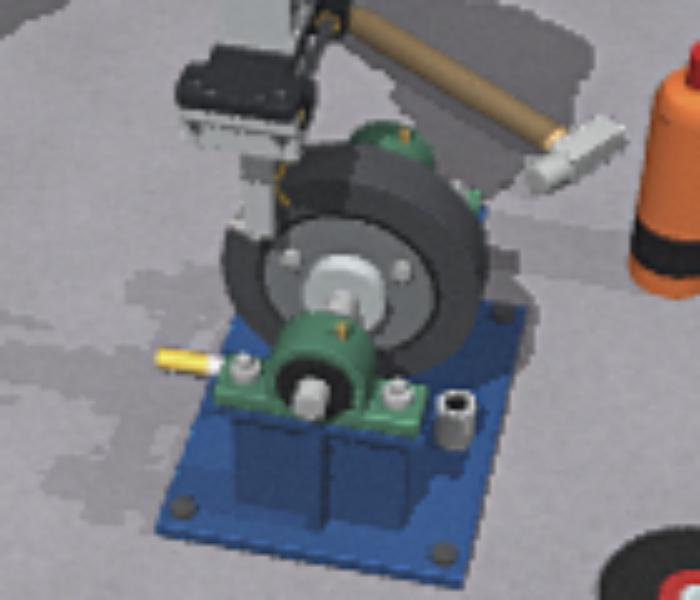

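Request:
arm_command(plan=[[0,0,0,0,1],[0,0,0,0,1],[0,0,0,0,1],[0,0,0,0,1],[0,0,0,0,1]], squeeze=35)

```text
clock: 30.4
eef_pos: [0.4897, 0.1192, 0.1822]
tool_rot: [-3.141, -0.0, -2.771]
ft_force: [1.4, -1.8, 0.2]
gripper_width: 0.401
grasp_force: 35.0
```

Request:
arm_command(plan=[[0,0,0,0,1],[0,0,0,0,1],[0,0,0,0,1],[0,0,0,0,1],[0,0,0,0,1]])

```text
clock: 31.02
eef_pos: [0.4897, 0.1193, 0.1822]
tool_rot: [-3.141, -0.0, -2.772]
ft_force: [2.3, -3.6, -0.6]
gripper_width: 0.404
grasp_force: 35.0
```

```bash
python3 m.py; python3 -c "
from h import *
c=bot.camera('wrist')['color'][:,:,::-1]; cv2.imwrite('pics/wA.png',c)"
```

```text
{'t': 31.025, 'x': 0.049, 'y': 0.001, 'z': 0.061, 'Fx': -0.867, 'Fy': -4.18, 'Fz': -0.559, 'My': 0.008, 'Mx': -1.134, 'v': 0.0, 'phi': 38.801, 'r': 0.078, 'Q': -0.025}
```

View pics/wA.png

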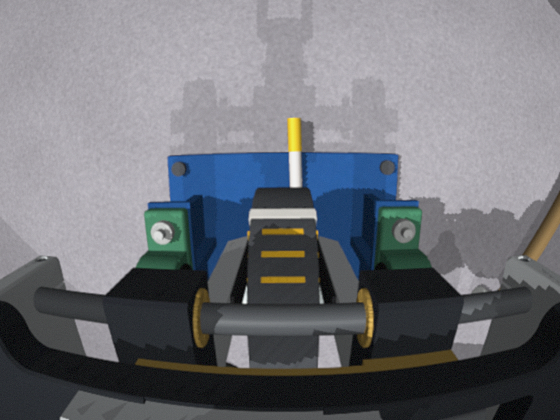

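The wrist view shows the rim held between the pads, with the painted lines at columns 250–315, rows 213–280. Nothing on the bench has been disturbed, and the top of the damper is clear.

```bash
python3 -c "from station import bot; print(bot.job_done())"
```

```text
the job is handed in; nothing more can be done
None
```

The damper's heavy side is straight down to within a few degrees, found by comparing the push needed in both directions; the gripper still holds the rim about 39° off the top, so the light side at the top is clear to scribe, and nothing else on the bench was touched.

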